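# Pry off the snap cover and wind the air sampler's clockwork

## Robot

A 6-joint arm with a two-finger parallel gripper is mounted at the origin on the work surface. World frame = base frame: x ahead of the robot, y to its left, z up, the work surface at z = 0. Lengths are in m, angles in rad, forces in N, time in s.
With the tool pointing down it reaches from about 0.275 to 0.775 m from the base axis. Payload 14.6 kg.
Tool frame: the origin (TCP) lies at the very end of the fingers, on their centre line; the grasp point (between the pads) lies 19 mm behind it (arm.tcp_to_grasp is the distance from the TCP to the grasp point, in m); z points along the fingers, y is the line along which they close (so a half turn about z gives the same grasp; the last joint's range is limited). The gripper opens to 85 mm and grips with 20 to 120 N. Pads are 22 mm wide; open, the fingers measure 114 mm over their backs; the gripper's body (76 mm by 85 mm) begins 54 mm behind the grasp point. The pads swing forward as they close: fully open they stand 13 mm farther back than shut.
Start: joints at [1.06, 0.263, -0.048, 1.259, 0, 1.415], TCP at [0.183, 0.492, 0.231] pointing down, gripper open.
Joint ranges: [-2.65, 2.65], [-0.89, 1.7], [-1.18, 1.37], [-2.13, 2.11], [-1.35, 1.29], [-3.14, 3.14]. Speed limits (rad/s): [1.89, 1.89, 2.57, 2.79, 3.14, 3.14].

## Interface

Orientations are given as a unit quaternion [x, y, z, w].
In Python, from rig import observe, cams, arm, spot_in, mark_of gives the robot as it stands.
- The arm moves only by the tool play_rows, never from a script. Its argument "steps" is text: rows parted by semicolons, each of 5 numbers parted by spaces: the opening, from 0 (shut) to 1 (fully open), then the shift along the tool's x, y, z in cm, then the turn about the tool's z in rad. A call has 1 to 12 rows; each row shifts and turns the commanded pose from where the row before left it, along the tool's axes as they then stand; what a row does not reach is not made up. A row lasts 1/8 s, in which the tool goes at most 62.5 mm and 10.7 degrees, less where a joint would pass 70% of its speed; a pose out of reach is approached as far as the arm can. A call with a gripper value outside its range is refused whole. The fingers move at their own pace and stop on an object; "force" is the grip in N (left out, the last holds). Time passes only in rows, so rows that do not move let the fingers close. It gives the time, the measured TCP pose, the force, the opening and the grip force at its end, in the units of the state.
- observe(): the state, without advancing time (a new reading comes with each control period).
- cams.snapshot(name): name is "scene" or "side" or "wrist"; returns a dict with "color" (400x640x3 uint8, red, green, blue), "fovy" (degrees; the focal length in pixels is half the picture's height over the tangent of half this angle, whatever the lens; pixels are square), "cx", "cy" (the principal point, pixels), "D" ([k1, k2, p1, p2, k3] as OpenCV has them; the pictures are not rectified), "T" (4x4, takes a point from camera to world coordinates); the wrist camera has in their place "hand_eye" (4x4, takes a point from camera to tool coordinates, whose origin is the TCP and whose axes are the flange's). Camera axes: x right, y down, z forward; pixel columns grow to the right and rows downward; lengths in m; the calibration is good to about 2 mm. A picture is of the moment at which its call begins: read the wrist's pose just before it. There is no depth.
- arm.job_done(): hands the job in; it is judged then, once.
Trained networks look in a picture, given as the dict that the camera call returned (one of the last four; its "shot" number tells which), for a name from the list of things; names that differ only in an ending like _2 or _b are one class to them, and where a whole thing is asked for, a point or a joint stands for the part that bears it (a point fixed in the world has none). Each returns a list of dicts, best first, with "confidence" (0 to 1); they miss things now and then, are a little off and sometimes report something else, mostly with a low value. They report only what shows in the picture. A call takes as long as a camera call. They do not tell look-alikes from the thing itself.
- spot_in(target, picture): "uv" ([column, row] in pixels, amid what is visible of it).
- mark_of(target, picture): "uv" ([column, row] in pixels: a listed point, or the origin of a listed thing).
The state is a dict: "time_s": time; "qpos": joint angles; "joint_velocities": joint speeds; "effort": joint torques, N m; "tcp_pos": TCP position; "eef_rot": TCP orientation; "ft_force": force on the tool from outside, world axes, zero at the start; "wrist_torque": the same for the moment, N m; "gripper_width": opening from 0.0 (shut) to 1.0 (fully open); "gripper_force": force on a finger pad.
Only numpy, scipy, OpenCV 4.12 (cv2) and the standard library are available. Lean on these libraries where they do the work, as an engineer would, in place of code of your own. Each camera call takes 0.05 s, during which the arm holds its last target. There are 200 camera calls.

## Task

The air sampler on the bench has run down. Pry its snap cover up at the front notch with the blade of the flat pry bar, swing the cover right back, and wind the key under it clockwise, a part turn at a time, until it is fully wound. Leave the pry bar lying on the bench, and do not push the other things on the bench about.

Things in the scene. Friction and masses are not known exactly. Their poses are not given: they have to be found in the camera images.
- sampler: white clockwork drive unit fixed to the bench, 124 (x) x 160 (y) x 50 mm high, a white snap cover on top (94 mm high in all when shut). Origin: centre of its underside; its -x side, with the notch, faces roughly to the robot. On its top, 45 mm to each side (+y, -y) of the key's axis, stands a steel pillar 12 mm thick, 38 mm high. Plate and boss on the front only decorate
- notch (a point): middle of the pry notch's opening, on the outer front face of the shut cover; fixed to the sampler, axes as the sampler's. Opening 28 mm wide (y), 8 mm high: unit's top 4 mm below this point, edge of the cover 4 mm above; wall 3 mm thick, over 30 mm free behind it. The unit's top reaches 7 mm further forward (-x) than the cover. Only a thin blade goes in, along +x
- hinge (a point): middle of the cover's hinge line, level with the unit's top (50 mm above the bench), 110 mm behind the notch and 55 mm behind the key's axis; fixed to the sampler, axes as the sampler's; the hinge runs along y. The cover is a hollow cap, 110 mm from hinge to front, 130 mm wide, 44 mm deep outside, walls 3 mm, 90 g
- cover (a joint): angle of the snap cover, rad: 0 shut, grows as its front edge rises and it swings back; stop at 2.2. A snap holds the front edge down until it is lifted up to 9 mm with about 3 N at the notch; then it is light. Let go below about 0.8 it falls back onto the snap; from 0.8 to 1.3 it stays; past 1.5 it drops open by itself to the stop
- cover_edge (a point): middle of the cover's lower front edge at the notch (the edge the blade lifts), on the outer face; moves with the cover
- key (a joint): winding angle of the key, rad: grows as it is turned clockwise seen from above; stop (fully wound) at 3.8; at the start 0.2 to 1.4. The spring makes it stiffer as it is wound (0.07 to 0.12 N m) and a brake holds it wherever it is left; it can also be turned back
- key_grip (a point): on the axis of the brass key under the cover, at mid height of its bar, 24 mm above the unit's top. The bar is flat and upright with round ends, 68 mm long, 10 mm thick, from 10 to 38 mm above the unit's top, on a 12 mm stem at the centre of the unit's top. x runs along the bar, y across its thickness; it turns with the key
- prybar: flat pry bar lying loose on the bench, 110 g, 145 mm long: black handle 100 mm long x 24 mm wide x 28 mm high and a flat steel blade 16 mm wide, 3 mm thick, standing 45 mm out of the handle's front at mid height. Origin on the bench under the handle, 15 mm behind the handle's front end; x points along the blade to its tip, z up
- pry_grip (a point): in the middle of the pry bar's handle height and width, 14 mm above the prybar origin, 15 mm behind the handle's front end and 60 mm from the blade's tip; axes as the prybar's
- pry_tip (a point): middle of the blade's end, 60 mm ahead of the prybar origin and 14.5 mm above it; axes as the prybar's
- probe: round probe tool (bystander): the same black handle as the pry bar (100 x 24 x 28 mm) but with a round pointed steel rod, 6 mm thick, 45 mm long, instead of a flat blade; loose on the bench. Origin under the handle on the bench, 15 mm behind the front end of the handle; x points along the rod
- slidebox: closed blue slide box (bystander), 85 x 65 x 24 mm high; origin centre of its underside
- dishes: two stacked clear petri dishes (bystander), 90 mm across, 29 mm high; origin centre of the underside
- bottle: amber bottle with black cap (bystander), 64 mm across, 150 mm high; origin centre of the underside
- beaker: glass beaker (bystander), 72 mm across, 85 mm high; origin centre of the underside
- rack: open blue slide tray with dividers (bystander), 100 x 80 x 50 mm high; origin centre of the underside
- jar: white lidded jar (bystander), 68 mm across, 70 mm high; origin centre of the underside
Not all that is in view belongs to the job. What is shaped like the prybar but pink or white is not meant.

How it is judged:
On the way, in this order (a step that is already met when the one before it is completed fails the run):
1. the cover's front edge is lifted out of its snap with the pry bar (value of joint cover between 0.12 and 0.8 rad and contact force between prybar and sampler above 0.2 N).
2. the cover is swung right back (value of joint cover above 1.9 rad), for 0.2 s.
3. the key is fully wound (value of joint key above 3.55 rad), for 0.2 s.
At the end, for the whole second after the job is handed in: The key is wound to within 0.25 rad of its stop (joint above 3.55), the cover lies swung back (above 1.9 rad), and the pry bar lies at rest on the bench top (grip and tip below 35 mm) (value of joint cover above 1.9 rad and value of joint key above 3.55 rad and height (world z) of each of pry_tip, pry_grip below 0.035 m and linear speed of prybar below 0.02 m/s); the robot touches nothing.
It fails at once if a bystander on the bench is moved more than 30 mm (distance of any of probe, slidebox, dishes, bottle, beaker, rack, jar from where it was at the start of the episode above 0.03 m).
It also fails if it takes over 72 s, if anything falls off the work surface, if the arm or the gripper's body presses on something with over 40 N, if the wrist force passes 120 N, or if a joint passes its speed limit or range.

## Working session

There is one attempt and no reset: what is moved stays moved. The work goes in short steps, Python scripts to look and compute and a tool call to move; the robot and the scene stay as the last step left them, time stands still between calls to the robot, and variables do not carry over. Pictures are saved under pics/ and viewed, at most 10 in all, crops included, and the job is handed in when it is done.

Besides the shell and the picture viewer there is one more tool, called after "Call:" by a JSON object that holds its "op" and its "data", one argument or row to a line. play_rows: Moves the arm, as the interface text tells. Its arguments: {"type":"object","properties":{"steps":{"type":"string"},"force":{"type":"number"}},"required":["steps"]}

```bash
mkdir -p pics; ls; cat > h.py <<'E'
import numpy as np, cv2
from rig import observe, cams, arm, spot_in, mark_of
from scipy.spatial.transform import Rotation as R
def snap(n):
    s=observe(); p=cams.snapshot(n)
    f=p["color"].shape[0]/2/np.tan(np.radians(p["fovy"])/2)
    p["K"]=np.array([[f,0,p["cx"]],[0,f,p["cy"]],[0,0,1.]])
    if "T" not in p:
        M=np.eye(4);M[:3,:3]=R.from_quat(s["eef_rot"]).as_matrix();M[:3,3]=s["tcp_pos"];p["T"]=M@p["hand_eye"]
    p["T"]=np.array(p["T"]);return p
def ray(p,uv):
    n=cv2.undistortPoints(np.array([[uv]],float),p["K"],np.array(p["D"],float))[0,0]
    return p["T"][:3,3],p["T"][:3,:3]@(lambda v:v/np.linalg.norm(v))(np.array([*n,1]))
def atz(p,uv,z):
    o,d=ray(p,uv);return o+d*(z-o[2])/d[2]
def tri(l):
    A=0;b=0;
    for p,uv in l:
        o,d=ray(p,uv);P=np.eye(3)-np.outer(d,d);A=A+P;b=b+P@o
    x=np.linalg.solve(A,b);return x,[np.linalg.norm(np.cross(x-ray(p,u)[0],ray(p,u)[1])) for p,u in l]
def proj(p,X):
    T=np.linalg.inv(p["T"]);return cv2.projectPoints(np.array(X,float).reshape(-1,3),cv2.Rodrigues(T[:3,:3])[0],T[:3,3],p["K"],np.array(p["D"],float))[0][:,0]
def save(p,n):cv2.imwrite("pics/"+n+".png",p["color"][:,:,::-1])
E
python3 - <<'E'
from h import *
np.set_printoptions(precision=3,suppress=True)
P={}
for n in["scene","side","wrist"]:
    P[n]=p=snap(n);save(p,n+"0")
    print(n,p["T"][:3,3],p["T"][:3,2])
    for t in["prybar","pry_grip","pry_tip","probe","sampler","notch","hinge","cover_edge","key_grip","slidebox","dishes","bottle","beaker","rack","jar"]:
        print(t,[(np.round(m["uv"]).tolist(),round(m["confidence"],2)) for m in mark_of(t,p)[:4]])
cv2.imwrite("pics/a0.png",np.vstack([P["scene"]["color"],P["side"]["color"]])[:,:,::-1])
E
```

```text
pics
scene [1.471 0.335 0.734] [-0.787 -0.288 -0.546]
prybar [([216.0, 179.0], 0.84), ([268.0, 173.0], 0.76), ([247.0, 196.0], 0.6), ([192.0, 221.0], 0.57)]
pry_grip [([214.0, 176.0], 0.75), ([268.0, 167.0], 0.75), ([243.0, 199.0], 0.65), ([191.0, 218.0], 0.65)]
pry_tip [([199.0, 227.0], 0.83), ([257.0, 163.0], 0.61), ([202.0, 186.0], 0.58), ([243.0, 202.0], 0.5)]
probe [([449.0, 281.0], 0.72), ([280.0, 211.0], 0.55)]
sampler [([346.0, 243.0], 0.71)]
notch [([344.0, 219.0], 0.65), ([345.0, 218.0], 0.22)]
hinge [([354.0, 241.0], 0.68), ([280.0, 210.0], 0.48)]
cover_edge [([345.0, 219.0], 0.67)]
key_grip [([238.0, 257.0], 0.22)]
slidebox [([384.0, 214.0], 0.83)]
dishes [([235.0, 234.0], 0.47)]
bottle [([234.0, 256.0], 0.56)]
beaker [([452.0, 281.0], 0.88), ([346.0, 218.0], 0.24)]
rack [([448.0, 226.0], 0.72)]
jar [([280.0, 232.0], 0.93)]
side [ 0.297 -0.833  1.021] [ 0.196  0.656 -0.729]
prybar [([312.0, 382.0], 0.69), ([317.0, 309.0], 0.62), ([240.0, 335.0], 0.56)]
pry_grip [([402.0, 318.0], 0.9), ([317.0, 379.0], 0.87), ([319.0, 305.0], 0.77), ([241.0, 332.0], 0.71)]
pry_tip [([335.0, 300.0], 0.89), ([401.0, 297.0], 0.86), ([339.0, 375.0], 0.83), ([236.0, 357.0], 0.83)]
probe [([312.0, 263.0], 0.89)]
sampler [([318.0, 194.0], 0.8)]
notch [([302.0, 187.0], 0.57)]
hinge [([328.0, 176.0], 0.74)]
cover_edge [([300.0, 192.0], 0.56)]
key_grip []
slidebox [([249.0, 195.0], 0.84), ([317.0, 308.0], 0.74)]
dishes [([379.0, 275.0], 0.9), ([250.0, 193.0], 0.53), ([316.0, 308.0], 0.17)]
bottle [([395.0, 245.0], 0.91), ([312.0, 262.0], 0.55)]
beaker [([307.0, 136.0], 0.69)]
rack [([240.0, 151.0], 0.85)]
jar [([342.0, 241.0], 0.74)]
wrist [0.106 0.52  0.374] [ 0.301 -0.111 -0.947]
prybar []
pry_grip []
pry_tip []
probe []
sampler []
notch []
hinge []
cover_edge []
key_grip []
slidebox []
dishes []
bottle []
beaker []
rack []
jar []
```

View pics/scene0.png

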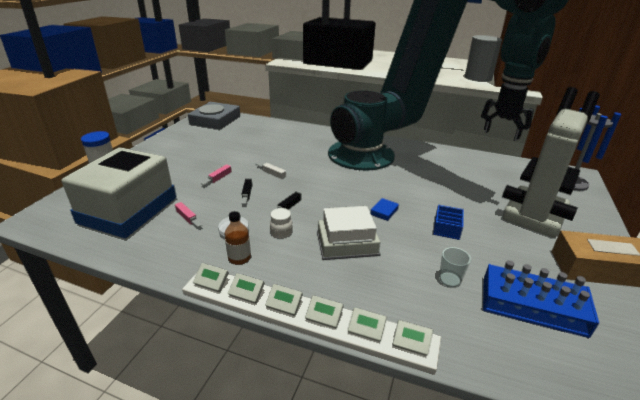

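View pics/side0.png

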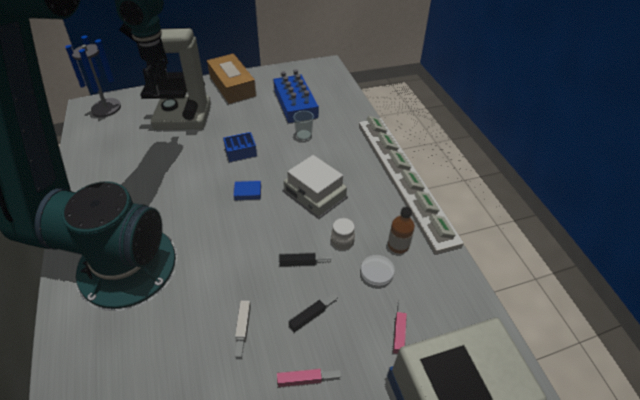

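The side view shows two black-handled tools: A at (298,260), rod tip (328,261), and B at (308,314), tip (337,299). The look-alikes are white at (242,325), pink at (300,377) and pink at (401,330). A close crop should tell the flat blade from the round rod.

```bash
python3 - <<'E'
from h import *
np.set_printoptions(precision=3,suppress=True)
s=snap("scene");d=snap("side")
a=cv2.resize(d["color"][245:335,275:350],None,fx=6,fy=6,interpolation=cv2.INTER_CUBIC)
b=cv2.resize(s["color"][170:215,230:310],None,fx=5,fy=5,interpolation=cv2.INTER_CUBIC)
a=cv2.resize(a,(450,540));c=np.zeros((540,800,3),np.uint8);c[:,:450]=a;b=cv2.resize(b,(345,194));c[:194,452:797]=b
e=cv2.resize(d["color"][150:220,275:355],(345,302),interpolation=cv2.INTER_CUBIC);c[200:502,452:797]=e
cv2.imwrite("pics/c1.png",c[:,:,::-1])
for t in["pry_grip","pry_tip","prybar"]:
    L=[m["uv"] for m in mark_of(t,s)];M=[m["uv"] for m in mark_of(t,d)]
    for u in L:
        for v in M:
            x,r=tri([(s,u),(d,v)])
            if max(r)<.012: print(t,np.round(u),np.round(v),x,max(r))
for t in["probe","sampler","notch","hinge","cover_edge","slidebox","dishes","bottle","beaker","rack","jar"]:
    for u in mark_of(t,s)[:2]:
        for v in mark_of(t,d)[:2]:
            x,r=tri([(s,u["uv"]),(d,v["uv"])]); 
            if max(r)<.02:print(t,np.round(u["uv"]),np.round(v["uv"]),x,max(r))
E
```

```text
pry_grip [210. 175.] [314. 379.] [ 0.416 -0.464  0.022] 0.0020896048001975954
pry_grip [264. 170.] [243. 334.] [ 0.285 -0.307  0.011] 0.005375426870912806
pry_grip [191. 217.] [403. 320.] [ 0.669 -0.379  0.016] 0.0037022853083447022
pry_grip [242. 196.] [316. 308.] [ 0.48  -0.289  0.01 ] 0.008540455086977738
pry_grip [242. 196.] [337. 295.] [ 0.529 -0.273  0.037] 0.004273018406446587
pry_tip [254. 161.] [237. 354.] [ 0.261 -0.361  0.026] 0.004710695002255892
pry_tip [202. 185.] [344. 376.] [ 0.48  -0.466  0.009] 0.005505032083283119
pry_tip [197. 226.] [401. 298.] [ 0.695 -0.326  0.019] 0.006168071837901355
pry_tip [242. 205.] [338. 300.] [ 0.535 -0.271  0.007] 0.0023022148690157104
prybar [191. 223.] [399. 324.] [ 0.665 -0.379 -0.006] 0.001408322993949067
prybar [214. 182.] [311. 377.] [ 0.416 -0.451 -0.004] 0.004265957774708863
prybar [244. 198.] [319. 312.] [ 0.481 -0.29  -0.   ] 0.0014263855878491134
prybar [268. 173.] [240. 335.] [ 0.276 -0.297 -0.007] 0.00462371687084984
probe [283. 213.] [309. 262.] [ 0.502 -0.13  -0.007] 0.002221612087798052
sampler [350. 240.] [316. 193.] [0.592 0.118 0.01 ] 0.007355918909359445
sampler [344. 218.] [316. 193.] [0.573 0.083 0.061] 0.017375379780354885
notch [346. 220.] [302. 188.] [0.545 0.098 0.054] 0.0021271938513615896
hinge [355. 240.] [329. 176.] [0.636 0.142 0.05 ] 0.009694474492979164
hinge [347. 219.] [329. 176.] [0.618 0.104 0.095] 0.01598876477275154
cover_edge [345. 223.] [301. 190.] [0.545 0.097 0.045] 0.0054043621178003366
slidebox [380. 214.] [248. 194.] [ 0.39   0.174 -0.004] 0.0032544673081464867
dishes [235. 232.] [380. 275.] [ 0.667 -0.224  0.001] 0.007030501061726608
bottle [237. 257.] [400. 244.] [ 0.766 -0.151  0.006] 0.0017695342598995011
beaker [450. 280.] [306. 136.] [0.643 0.411 0.001] 0.006531917370321811
rack [448. 226.] [240. 152.] [0.396 0.387 0.002] 0.0032987670873878853
jar [279. 234.] [342. 240.] [ 0.617 -0.087 -0.002] 0.004490020869717836
```

View pics/c1.png

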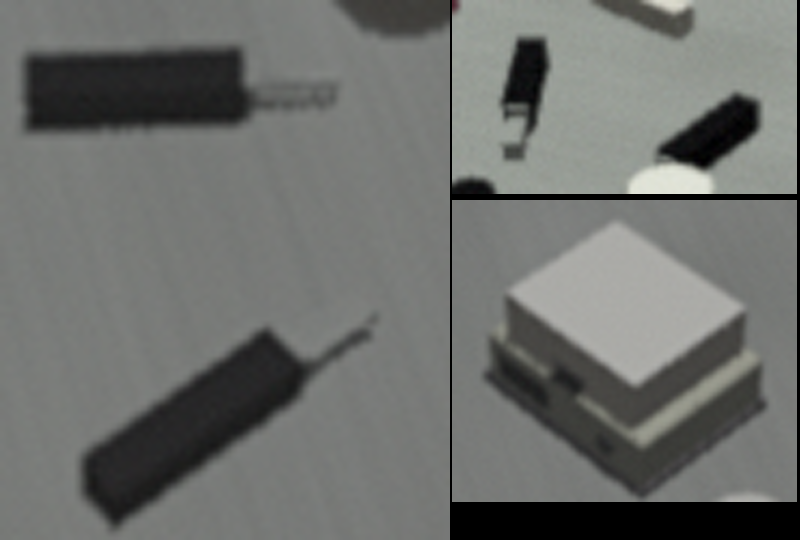

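Tool A, at (298,260), has a thin round rod, so it is the probe. Tool B, at (308,314), has a wide flat blade with its tip at (337,299), so it is the pry bar, at about (0.48,-0.29). The sampler's notch is at (302,188) in the side view.

```bash
cat >> h.py <<'E'
def plan(xyz,head,s=None):
    """shift in tool cm and turn to put TCP at xyz with tool x heading `head` (mod pi); turn about tool z"""
    s=s or observe();M=R.from_quat(s["eef_rot"]).as_matrix()
    d=M.T@(np.array(xyz)-s["tcp_pos"])*100
    h=np.arctan2(M[1,0],M[0,0]);t=-(head-h);t=(t+np.pi/2)%np.pi-np.pi/2
    print("shift cm",np.round(d,2),"turn",round(t,3),"or",round(t-np.sign(t)*np.pi,3),"head now",round(h,3),"q6",round(s["qpos"][5],3),"tcp",np.round(s["tcp_pos"],4),"z",np.round(M[:,2],3),"t",round(s["time_s"],2))
E
python3 - <<'E'
from h import *
s=observe();M=R.from_quat(s["eef_rot"]).as_matrix();print(M.round(3),s["qpos"],arm.tcp_to_grasp)
p=snap("wrist");print(np.array(p["hand_eye"]).round(3),p["fovy"])
plan([.46,-.29,.20],.32)
E
```

```text
[[-0.937  0.348  0.   ]
 [ 0.348  0.937  0.   ]
 [ 0.     0.    -1.   ]] [ 1.05968881e+00  2.63096215e-01 -4.82706868e-02  1.25940199e+00
  6.26593034e-06  1.41549772e+00] 0.0187
[[ 0.001 -0.947 -0.321  0.082]
 [ 1.     0.     0.001 -0.001]
 [-0.    -0.321  0.947 -0.142]
 [ 0.     0.     0.     1.   ]] 64.05727466371377
shift cm [-53.22 -63.66   3.13] turn -0.676 or 2.466 head now 2.786 q6 1.415 tcp [0.1829 0.4921 0.2313] z [ 0. -0. -1.] t 4.2
```

Call:
{"op": "play_rows", "data": {
  "steps": "1 -3.2 -3.8 0 0;1 -3.2 -3.8 0 0;1 -3.2 -3.8 0 0;1 -3.2 -3.8 0 0;1 -3.2 -3.8 0 0;1 -3.2 -3.8 0 0;1 -3.2 -3.8 0 0;1 -3.2 -3.8 0 0;1 -3.2 -3.8 0 0;1 -3.2 -3.8 0 0;1 -3.2 -3.8 0 0;1 -3.2 -3.8 0 0",
  "force": 60
}}

```text
time_s: 5.7
tcp_pos: [0.3843, -0.0709, 0.2315]
eef_rot: [0.177, 0.984, -0.0, 0.0]
ft_force: [0.7, 1.0, 0.4]
gripper_width: 1.001
gripper_force: 0.0
```

Call:
{"op": "play_rows", "data": {
  "steps": "1 -3.2 -3.8 0.5 0;1 -3.2 -3.8 0.5 0;1 -3.2 -3.8 0.5 0;1 -3.2 -3.8 0.5 0;1 0 0 0 -0.17;1 0 0 0 -0.17;1 0 0 0 -0.17;1 0 0 0 -0.166;1 0 0 0 0"
}}

```text
time_s: 6.82
tcp_pos: [0.451, -0.2562, 0.2113]
eef_rot: [-0.159, 0.987, -0.0, 0.0]
ft_force: [-0.0, 0.1, 0.3]
gripper_width: 0.998
gripper_force: 0.0
```

```bash
python3 - <<'E'
from h import *
np.set_printoptions(precision=4,suppress=True)
plan([.46,-.29,.20],.32)
p=snap("wrist");save(p,"w1")
for t in["pry_grip","pry_tip","prybar"]:
    z={"pry_grip":.014,"pry_tip":.0145,"prybar":0}[t]
    for m in mark_of(t,p)[:4]: print(t,m,atz(p,m["uv"],z))
E
```

```text
shift cm [ 0.21 -3.49  1.13] turn -0.001 or 3.141 head now -2.822 q6 -0.993 tcp [ 0.451  -0.2562  0.2113] z [ 0. -0. -1.] t 6.83
pry_grip {'uv': [146.3, 84.3], 'confidence': 0.95} [ 0.4198 -0.454   0.014 ]
pry_grip {'uv': [290.5, 182.0], 'confidence': 0.83} [ 0.4731 -0.2829  0.014 ]
pry_grip {'uv': [182.6, 296.3], 'confidence': 0.6} [ 0.661  -0.3708  0.014 ]
pry_tip {'uv': [127.6, 132.9], 'confidence': 0.75} [ 0.4752 -0.4654  0.0145]
pry_tip {'uv': [291.9, 233.5], 'confidence': 0.58} [ 0.5319 -0.2636  0.0145]
prybar {'uv': [153.7, 83.5], 'confidence': 0.9} [ 0.4185 -0.4533 -0.    ]
prybar {'uv': [181.5, 290.8], 'confidence': 0.86} [ 0.6647 -0.3773  0.    ]
prybar {'uv': [287.6, 183.1], 'confidence': 0.82} [ 0.4795 -0.2857  0.    ]
```

Call:
{"op": "play_rows", "data": {
  "steps": "1 -0.6 -1.5 2.5 0;1 -0.6 -1.5 2.5 0;1 0 0 2 0;1 0 0 0 0"
}}

```text
time_s: 7.52
tcp_pos: [0.4712, -0.2804, 0.1402]
eef_rot: [-0.159, 0.987, 0.001, -0.001]
ft_force: [-0.8, 0.7, -0.5]
gripper_width: 1.001
gripper_force: 0.0
```

```bash
python3 - <<'E'
from h import *
np.set_printoptions(precision=4,suppress=True)
p=snap("wrist");save(p,"w2");q=snap("side")
plan([.478,-.286,.13],.32)
for t in["pry_grip","pry_tip","prybar"]:
    z={"pry_grip":.014,"pry_tip":.0145,"prybar":0}[t]
    for m in mark_of(t,p)[:4]:
        print(t,m,atz(p,m["uv"],z),[tri([(p,m["uv"]),(q,n["uv"])]) for n in mark_of(t,q) if max(tri([(p,m["uv"]),(q,n["uv"])])[1])<.006])
cv2.imwrite("pics/w2.png",cv2.resize(p["color"][0:400],(800,500))[:,:,::-1])
E
```

```text
shift cm [-0.41 -0.68  1.2 ] turn -0.001 or 3.141 head now -2.822 q6 -1.005 tcp [ 0.472  -0.2809  0.142 ] z [ 0. -0. -1.] t 7.62
pry_grip {'uv': [134.5, 64.5], 'confidence': 0.73} [ 0.4175 -0.4542  0.014 ] [(array([ 0.4158, -0.4525,  0.0169]), [np.float64(0.00143808511868175), np.float64(0.001438085118681763)])]
pry_grip {'uv': [314.1, 194.9], 'confidence': 0.69} [ 0.4768 -0.2838  0.014 ] [(array([ 0.4708, -0.2856,  0.0249]), [np.float64(0.0026583426408069016), np.float64(0.0026583426408069225)])]
pry_tip {'uv': [112.3, 131.7], 'confidence': 0.94} [ 0.4766 -0.4642  0.0145] [(array([ 0.4795, -0.467 ,  0.0098]), [np.float64(0.0013972770849102977), np.float64(0.0013972770849102853)]), (array([ 0.3547, -0.2343,  0.4086]), [np.float64(0.0003751587765698324), np.float64(0.0003751587765699054)])]
pry_tip {'uv': [318.1, 252.6], 'confidence': 0.57} [ 0.5297 -0.2627  0.0145] [(array([ 0.5323, -0.2624,  0.0053]), [np.float64(0.0020779699911044436), np.float64(0.0020779699911044943)])]
prybar {'uv': [143.0, 65.8], 'confidence': 0.8} [ 0.4177 -0.4545  0.    ] [(array([ 0.4151, -0.4546, -0.0007]), [np.float64(0.002696060995074313), np.float64(0.002696060995074149)])]
prybar {'uv': [312.3, 190.0], 'confidence': 0.78} [ 0.4772 -0.2856  0.    ] [(array([ 0.4792, -0.2851, -0.0048]), [np.float64(0.0005514218029976248), np.float64(0.0005514218029976843)])]
```

View pics/w2.png

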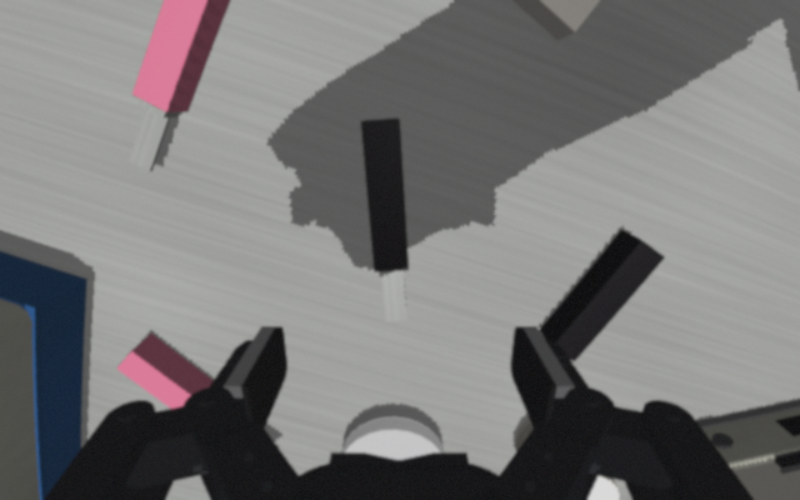

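The pry bar sits in mid-view: handle from (381,120) to (391,269) and blade tip at (395,320), in 1.25x pixels, flat and wide. The probe is on the right at (600,290).

```bash
python3 - <<'E'
from h import *
np.set_printoptions(precision=4,suppress=True)
p=snap("wrist")
f=atz(p,(313.2,215.2),.028);b=atz(p,(304.8,96.4),.028);t=atz(p,(316,256.5),.016)
print(f,b,np.linalg.norm(f-b),np.arctan2(*(f-b)[1::-1]),t,np.linalg.norm((t-f)[:2]),np.arctan2(*(t-b)[1::-1]))
h=np.arctan2(*(f-b)[1::-1]);g=f-.015*np.array([np.cos(h),np.sin(h),0]);print(g)
g[2]=.004; plan(g,h)
E
```

```text
[ 0.4915 -0.2807  0.028 ] [ 0.4006 -0.3171  0.028 ] 0.09785744785452084 0.3812180256495859 [ 0.535  -0.2639  0.016 ] 0.046697460635218714 0.37674687103080673
[ 0.4775 -0.2863  0.028 ]
shift cm [-0.37 -0.69 13.74] turn -0.061 or 3.081 head now -2.821 q6 -1.005 tcp [ 0.4719 -0.2808  0.1414] z [ 0. -0. -1.] t 8.12
```

Call:
{"op": "play_rows", "data": {
  "steps": "0.7 -0.37 -0.69 0 0;0.7 0 0 2 -0.06;0.7 0 0 3 0;0.7 0 0 3 0;0.7 0 0 3 0;0.7 0 0 2.6 0;0.7 0 0 0 0;0 0 0 0 0;0 0 0 0 0;0 0 0 0 0;0 0 0 0 0",
  "force": 100
}}

```text
time_s: 9.5
tcp_pos: [0.4783, -0.2868, 0.0068]
eef_rot: [-0.189, 0.982, -0.001, 0.001]
ft_force: [-0.4, 1.0, 9.6]
gripper_width: 0.258
gripper_force: 98.8
```

Call:
{"op": "play_rows", "data": {
  "steps": "0 0 0 -2 0;0 0 0 -3 0;0 0 0 -4 0;0 0 0 -4 0;0 0 0 0 0"
}}

```text
time_s: 10.12
tcp_pos: [0.4789, -0.2873, 0.1386]
eef_rot: [-0.189, 0.982, -0.002, 0.002]
ft_force: [0.1, -1.2, -1.8]
gripper_width: 0.259
gripper_force: 98.1
```

```bash
python3 - <<'E'
from h import *
print(observe()["gripper_width"],observe()["ft_force"])
plan([.43,.043,.15],.45)
E
```

```text
0.2591064479533691 [ 0.14213949 -1.18228286 -1.79262931]
shift cm [-7.73 32.47 -1.28] turn -0.07 or 3.072 head now -2.761 q6 -1.067 tcp [ 0.4789 -0.2873  0.1386] z [ 0.005 -0.004 -1.   ] t 10.12
```

Call:
{"op": "play_rows", "data": {
  "steps": "0 -1.1 4.6 -0.2 0;0 -1.1 4.6 -0.2 0;0 -1.1 4.6 -0.2 0;0 -1.1 4.6 -0.2 0;0 -1.1 4.6 -0.2 0;0 -1.1 4.6 -0.2 0;0 -1.1 4.8 0 0;0 0 0 0 -0.07;0 0 0 0 0"
}}

```text
time_s: 11.25
tcp_pos: [0.4285, 0.0436, 0.147]
eef_rot: [-0.224, 0.975, 0.0, -0.0]
ft_force: [0.3, 0.0, -1.6]
gripper_width: 0.252
gripper_force: 98.4
```

```bash
python3 - <<'E'
from h import *
np.set_printoptions(precision=4,suppress=True)
plan([.43,.043,.15],.45)
p=snap("wrist")
cv2.imwrite("pics/w3.png",cv2.resize(p["color"],(800,500))[:,:,::-1])
for t,z in[("pry_tip",.157),("notch",.054),("cover_edge",.058),("hinge",.05),("sampler",0)]:
    for m in mark_of(t,p)[:2]: print(t,m,atz(p,m["uv"],z))
E
```

```text
shift cm [-0.11 -0.12 -0.3 ] turn 0.001 or -3.141 head now -2.691 q6 -0.539 tcp [0.4285 0.0436 0.147 ] z [-0. -0. -1.] t 11.25
notch {'uv': [313.2, 328.7], 'confidence': 0.93} [0.5406 0.091  0.054 ]
cover_edge {'uv': [312.1, 334.0], 'confidence': 0.65} [0.5433 0.0913 0.058 ]
cover_edge {'uv': [317.9, 260.2], 'confidence': 0.29} [0.4728 0.063  0.058 ]
sampler {'uv': [313.3, 335.8], 'confidence': 0.93} [0.5924 0.1149 0.    ]
```

View pics/w3.png

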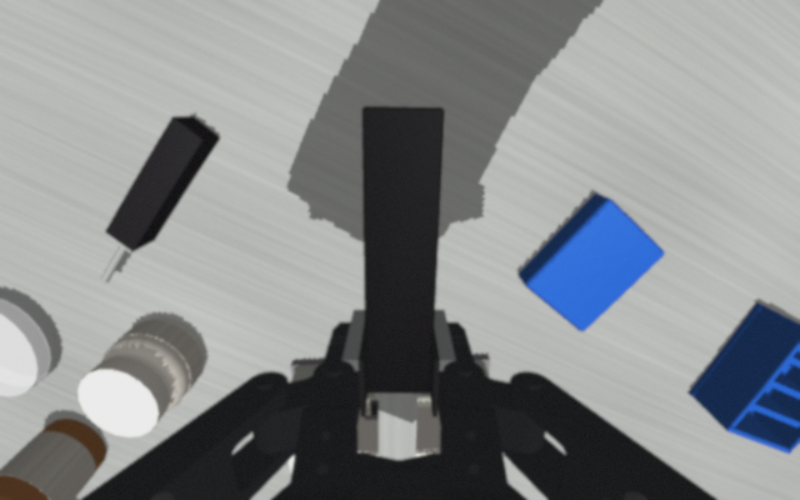

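Call:
{"op": "play_rows", "data": {
  "steps": "0 0 0 -4 0;0 -3.5 -4.2 -0.5 0;0 -3.5 -4.2 0 0;0 -1.5 -3 0 0;0 0 0 0 0"
}}

```text
time_s: 12.18
tcp_pos: [0.5564, -0.0241, 0.1914]
eef_rot: [-0.222, 0.975, 0.0, -0.0]
ft_force: [-0.5, -0.2, -1.0]
gripper_width: 0.257
gripper_force: 98.4
```

```bash
python3 - <<'E'
from h import *
np.set_printoptions(precision=4,suppress=True)
plan([.55,-.04,.19],.45)
p=snap("wrist")
import pickle;pickle.dump(p,open("w4.pkl","wb"))
for t,z in[("notch",.054),("cover_edge",.058),("hinge",.05),("sampler",0)]:
    for m in mark_of(t,p)[:2]: print(t,m,atz(p,m["uv"],z))
def model(o,h):
    c,s=np.cos(h),np.sin(h);f=lambda x,y,z:[o[0]+c*x-s*y,o[1]+s*x+c*y,z]
    X=[f(x,y,.094) for x,y in((-55,-65),(-55,65),(55,65),(55,-65))] if 0 else [f(x/1e3,y/1e3,.094) for x,y in((-55,-65),(-55,65),(55,65),(55,-65))]
    U=[f(x/1e3,y/1e3,.05) for x,y in((-62,-80),(-62,80),(62,80),(62,-80))]
    return X,U
im=p["color"].copy()
im=cv2.resize(im,None,fx=1.25,fy=1.25)
h=.45;o=np.array([.5425,.0925])+.055*np.array([np.cos(h),np.sin(h)])
cv2.imwrite("pics/w4raw.png",im[:,:,::-1])
for Q in model(o,h): cv2.polylines(im,[np.int32(proj(p,Q)*1.25)],True,(255,0,0),1)
cv2.imwrite("pics/w4.png",im[:,:,::-1])
E
```

```text
shift cm [ 1.26 -1.15  0.14] turn -0.002 or 3.139 head now -2.694 q6 -0.637 tcp [ 0.5564 -0.0241  0.1914] z [-0. -0. -1.] t 12.18
notch {'uv': [433.7, 224.7], 'confidence': 0.76} [0.5432 0.0904 0.054 ]
cover_edge {'uv': [436.2, 222.2], 'confidence': 0.94} [0.5392 0.0891 0.058 ]
sampler {'uv': [411.7, 248.9], 'confidence': 0.57} [0.5924 0.1128 0.    ]
```

View pics/w4.png

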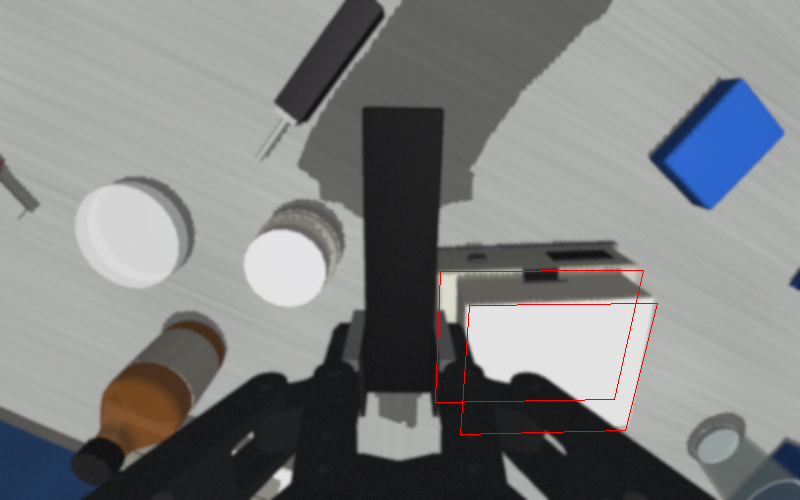

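The notch shows dark at (541,275) in 1.25x pixels. The cover's front top edge runs from (467,304) to (655,298). The model outline is within a few mm, and I'll refine it on the corners.

```bash
python3 - <<'E'
from h import *
np.set_printoptions(precision=4,suppress=True)
import pickle;p=pickle.load(open("w4.pkl","rb"))
g=cv2.cvtColor(p["color"],cv2.COLOR_RGB2GRAY)
# front top edge rows: max gradient per column
gy=np.diff(cv2.GaussianBlur(g,(0,0),1).astype(float),axis=0)
pts=[]
for c in range(385,515,5):
    w=gy[232:252,c];k=np.argmax(w);a,b,d=w[max(k-1,0)],w[k],w[min(k+1,len(w)-1)]
    pts.append((c,232+k+1-.5+(0.5*(a-d)/(a-2*b+d) if a-2*b+d else 0)))
W=np.array([atz(p,u,.094)[:2] for u in pts])
l=cv2.fitLine(W.astype(np.float32),cv2.DIST_HUBER,0,.001,.001).ravel();dirn=l[:2];n=np.array([-dirn[1],dirn[0]])
res=(W-l[2:])@n;print("dir",np.arctan2(dirn[1],dirn[0])-np.pi/2,np.arctan2(dirn[1],dirn[0])+np.pi/2,"res",np.abs(res).max())
for u in[(467,304),(655,298)]:print("corner",atz(p,np.array(u)/1.25,.094))
c=cv2.cornerSubPix(g,np.float32([[[373.6,243]],[[524,238.4]]]),(4,4),(-1,-1),(3,50,.01)).reshape(-1,2);print(c,[atz(p,x,.094) for x in c])
# notch columns: dark stretch
for r in(218,220,222):
    row=cv2.GaussianBlur(g,(0,0),.8)[r].astype(int);print(r,row[410:456:2])
for u in[(524,270),(559,270),(559,279)]: print(atz(p,np.array(u)/1.25,.054))
E
```

```text
dir -2.654737 0.48685563 res 0.0003940671921418386
corner [0.5706 0.0321 0.094 ]
corner [0.5115 0.1469 0.094 ]
[[371.981  243.8576]
 [521.4418 237.5252]] [array([0.5717, 0.0311, 0.094 ]), array([0.5119, 0.1443, 0.094 ])]
218 [150 141 138 135  86  42  33  33  34  32  32  32  33  32  32  30  31  36
  77 119 119 118 120]
220 [124 118 116 110  73  34  27  25  24  25  26  25  26  25  25  24  27  31
  68 102 107 107 106]
222 [105 104 103  99  73  38  28  27  27  27  28  29  29  29  30  30  31  35
  61  86  91  91  94]
[0.5416 0.073  0.054 ]
[0.53   0.0974 0.054 ]
[0.5363 0.1015 0.054 ]
```

```bash
python3 - <<'E'
from h import *
s=observe()
h=.487;u=np.array([np.cos(h),np.sin(h)]);n=np.array([.541,.0895])
plan([*(n-.090*u),.19],h,s);plan([*(n-.064*u),.055],h,s)
E
```

```text
shift cm [ 5.33 10.29  0.25] turn -0.037 or 3.105 head now -2.691 q6 -0.637 tcp [ 0.5543 -0.0221  0.1925] z [-0.  0. -1.] t 12.43
shift cm [ 2.74 10.39 13.75] turn -0.037 or 3.105 head now -2.691 q6 -0.637 tcp [ 0.5543 -0.0221  0.1925] z [-0.  0. -1.] t 12.43
```

Call:
{"op": "play_rows", "data": {
  "steps": "0 1.73 3.43 0 0;0 1.8 3.43 0 0;0 1.8 3.43 0 0;0 0 0 0 -0.037;0 0 0 4 0;0 0 0 4 0;0 0 0 3 0;0 0 0 1.8 0;0 0 0 0 0;0 0 0 0 0"
}}

```text
time_s: 13.68
tcp_pos: [0.4627, 0.0469, 0.0651]
eef_rot: [-0.241, 0.97, -0.0, 0.0]
ft_force: [0.4, 0.5, -1.2]
gripper_width: 0.258
gripper_force: 98.5
```

```bash
python3 - <<'E'
from h import *
s=observe();print(s["ft_force"])
h=.487;u=np.array([np.cos(h),np.sin(h)]);n=np.array([.541,.0895])
plan([*(n-.064*u),.055],h,s)
p=snap("side");c=p["color"][150:230,250:350]
cv2.imwrite("pics/s5.png",cv2.resize(c,(750,600),interpolation=cv2.INTER_CUBIC)[:,:,::-1])
E
```

```text
[ 0.43143654  0.5245149  -1.24533005]
shift cm [-2.51  0.1   1.01] turn 0.0 or -3.141 head now -2.654 q6 -0.562 tcp [0.4627 0.0469 0.0651] z [ 0.001 -0.    -1.   ] t 13.68
```

View pics/s5.png

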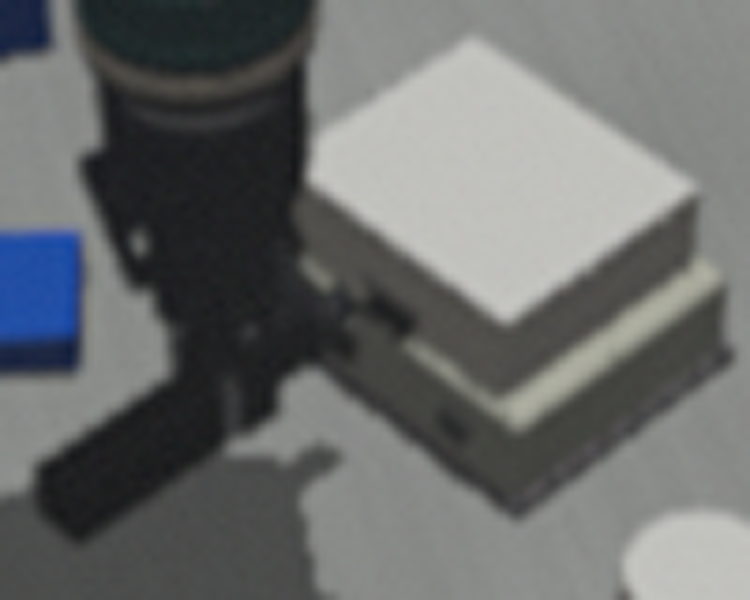

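The blade at (350,300) points at the notch at (388,310). Next I touch the ledge to find its height.

Call:
{"op": "play_rows", "data": {
  "steps": "0 -1.25 0.05 0.8 0;0 -1.25 0.05 0.8 0;0 0 0 0 0;0 0 0 0 0"
}}

```text
time_s: 14.22
tcp_pos: [0.4836, 0.0597, 0.0481]
eef_rot: [-0.241, 0.97, 0.0, -0.0]
ft_force: [-0.7, -0.2, -0.9]
gripper_width: 0.254
gripper_force: 98.5
```

Call:
{"op": "play_rows", "data": {
  "steps": "0 0 0 0.15 0;0 0 0 0.15 0;0 0 0 0 0"
}}

```text
time_s: 14.6
tcp_pos: [0.4837, 0.0595, 0.0452]
eef_rot: [-0.241, 0.97, 0.0, -0.0]
ft_force: [0.6, 0.8, -1.1]
gripper_width: 0.256
gripper_force: 98.5
```

Call:
{"op": "play_rows", "data": {
  "steps": "0 0 0 0.1 0;0 0 0 0 0"
}}

```text
time_s: 14.85
tcp_pos: [0.4837, 0.0596, 0.0442]
eef_rot: [-0.241, 0.97, 0.0, -0.0]
ft_force: [-0.4, -0.4, -1.8]
gripper_width: 0.261
gripper_force: 98.5
```

Call:
{"op": "play_rows", "data": {
  "steps": "0 0 0 0.1 0;0 0 0 0 0"
}}

```text
time_s: 15.1
tcp_pos: [0.4838, 0.0596, 0.0434]
eef_rot: [-0.241, 0.97, -0.0, 0.0]
ft_force: [-2.1, 0.1, 3.0]
gripper_width: 0.259
gripper_force: 99.0
```

Call:
{"op": "play_rows", "data": {
  "steps": "0 0 0 0.1 0;0 0 0 0 0"
}}

```text
time_s: 15.35
tcp_pos: [0.4839, 0.0596, 0.0427]
eef_rot: [-0.241, 0.97, -0.0, 0.0]
ft_force: [-4.1, -1.9, 10.5]
gripper_width: 0.261
gripper_force: 100.1
```

Call:
{"op": "play_rows", "data": {
  "steps": "0 0 0 0.1 0;0 0 0 0 0"
}}

```text
time_s: 15.6
tcp_pos: [0.484, 0.0595, 0.042]
eef_rot: [-0.241, 0.97, -0.0, 0.0]
ft_force: [-5.9, -2.7, 17.5]
gripper_width: 0.256
gripper_force: 101.0
```

Call:
{"op": "play_rows", "data": {
  "steps": "0 0 0 -0.5 0;0 0 0 0 0;0 -0.5 0 0 0;0 -0.4 0 0 0;0 0 0 0 0"
}}

```text
time_s: 16.23
tcp_pos: [0.492, 0.064, 0.0461]
eef_rot: [-0.241, 0.97, 0.0, -0.0]
ft_force: [-0.3, -0.3, -1.7]
gripper_width: 0.257
gripper_force: 98.5
```

Call:
{"op": "play_rows", "data": {
  "steps": "0 -0.5 0 0 0;0 -0.5 0 0 0;0 -0.4 0 0 0;0 0 0 0 0"
}}

```text
time_s: 16.73
tcp_pos: [0.5044, 0.0705, 0.0462]
eef_rot: [-0.241, 0.97, 0.0, 0.0]
ft_force: [0.1, -0.7, -0.9]
gripper_width: 0.262
gripper_force: 98.5
```

Call:
{"op": "play_rows", "data": {
  "steps": "0 0 0 -0.4 0;0 0 0 -0.4 0;0 0 0 -0.4 0;0 0 0 -0.4 0;0 0 0 -0.4 0;0 -0.2 0 -0.4 0;0 0 0 0 0"
}}

```text
time_s: 17.6
tcp_pos: [0.5062, 0.0713, 0.0706]
eef_rot: [-0.241, 0.97, -0.0, 0.0]
ft_force: [0.7, 0.0, -1.2]
gripper_width: 0.256
gripper_force: 99.4
```

```bash
python3 - <<'E'
from h import *
print(observe()["ft_force"],observe()["tcp_pos"])
p=snap("side");c=p["color"][130:230,240:365]
cv2.imwrite("pics/s6.png",cv2.resize(c,(750,600),interpolation=cv2.INTER_CUBIC)[:,:,::-1])
E
```

```text
[ 0.67811229  0.0308338  -1.19839945] [0.5061782 0.0713462 0.0705832]
```

View pics/s6.png

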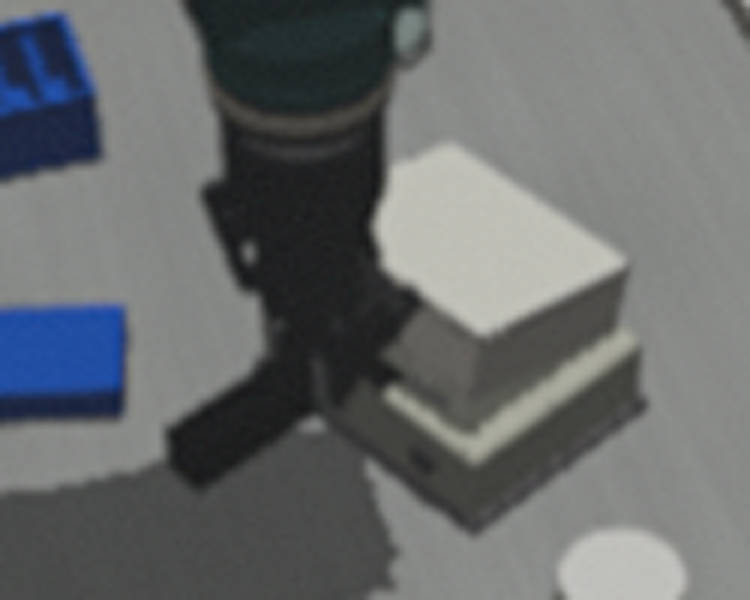

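```bash
cat >> h.py <<'E'
def cov(th,h=.487,n=(.541,.0895)):
    """near(-y) side corners: front top, front bottom, rear top for cover angle th"""
    u=np.array([np.cos(h),np.sin(h)]);v=np.array([-u[1],u[0]]);hg=np.array(n)+.11*u
    out=[]
    for s,k in((.11,.044),(.11,0),(0,.044)):
        f=s*np.cos(th)-k*np.sin(th);z=s*np.sin(th)+k*np.cos(th)
        out.append([*(hg-f*u-.065*v),.05+z])
    return np.array(out)
E
python3 - <<'E'
from h import *
p=snap("side")
for t in(0,.1,.15,.2,.25):print(t,proj(p,cov(t)).round(1).tolist())
E
```

```text
0 [[317.0, 192.6], [316.8, 203.0], [342.8, 174.4]]
0.1 [[318.2, 189.1], [317.0, 200.4], [343.8, 173.7]]
0.15 [[318.9, 187.4], [317.2, 199.0], [344.3, 173.5]]
0.2 [[319.7, 185.6], [317.4, 197.5], [344.8, 173.2]]
0.25 [[320.6, 183.8], [317.7, 196.0], [345.2, 173.0]]
```

Call:
{"op": "play_rows", "data": {
  "steps": "0 -0.4 0 -1.01 0;0 -0.4 0 -1.01 0;0 -0.6 0 -0.93 0;0 -0.6 0 -0.93 0;0 -0.77 0 -0.8 0;0 -0.77 0 -0.78 0;0 -0.9 0 -0.62 0;0 -0.9 0 -0.62 0;0 -1 0 -0.43 0;0 -1 0 -0.42 0;0 0 0 0 0"
}}

```text
time_s: 19.08
tcp_pos: [0.5713, 0.106, 0.1453]
eef_rot: [-0.241, 0.97, 0.0, -0.0]
ft_force: [3.9, -0.2, -11.9]
gripper_width: 0.255
gripper_force: 98.5
```

```bash
python3 - <<'E'
from h import *
print(observe()["ft_force"],observe()["tcp_pos"])
p=snap("side");c=p["color"][110:230,240:390]
cv2.imwrite("pics/s7.png",cv2.resize(c,(750,600),interpolation=cv2.INTER_CUBIC)[:,:,::-1])
for t in(.8,1,1.2,1.4,2.2):print(t,((proj(p,cov(t))-[240,110])*5).round().tolist())
E
```

```text
[  3.89982642  -0.22014506 -11.85777489] [0.57132246 0.1059967  0.14533614]
0.8 [[466.0, 276.0], [427.0, 342.0], [548.0, 313.0]]
1 [[494.0, 249.0], [448.0, 310.0], [553.0, 317.0]]
1.2 [[522.0, 227.0], [472.0, 281.0], [557.0, 323.0]]
1.4 [[549.0, 212.0], [498.0, 256.0], [558.0, 331.0]]
2.2 [[626.0, 222.0], [591.0, 216.0], [547.0, 375.0]]
```

View pics/s7.png

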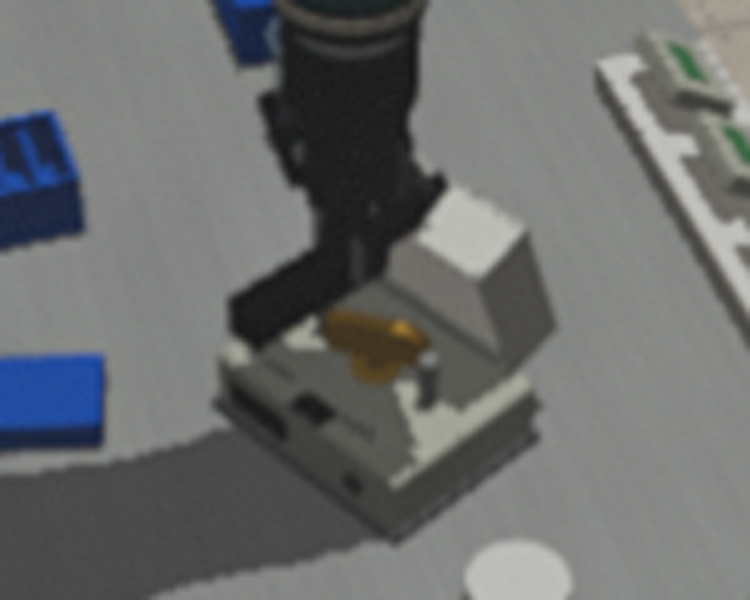

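The cover is at about 1.2 rad and the brass key shows at (375,335). I lower the bar a little and push forward.

Call:
{"op": "play_rows", "data": {
  "steps": "0 0 0 0.6 0;0 0 0 0.6 0;0 -1 0 0 0;0 -1 0 0 0;0 -1 0 0 0;0 -1 0 0 0;0 -1 0 0 0;0 -1 0 0 0;0 -0.6 0 0 0;0 0 0 0 0"
}}

```text
time_s: 20.38
tcp_pos: [0.6293, 0.1367, 0.1336]
eef_rot: [-0.241, 0.97, 0.0, -0.0]
ft_force: [-1.0, 0.2, -1.1]
gripper_width: 0.256
gripper_force: 100.0
```

```bash
python3 - <<'E'
from h import *
print(observe()["ft_force"],observe()["tcp_pos"])
p=snap("side");c=p["color"][110:230,240:390]
cv2.imwrite("pics/s8.png",cv2.resize(c,(750,600),interpolation=cv2.INTER_CUBIC)[:,:,::-1])
E
```

```text
[-1.00949088  0.22173394 -1.08389164] [0.62932748 0.13669952 0.13361723]
```

View pics/s8.png

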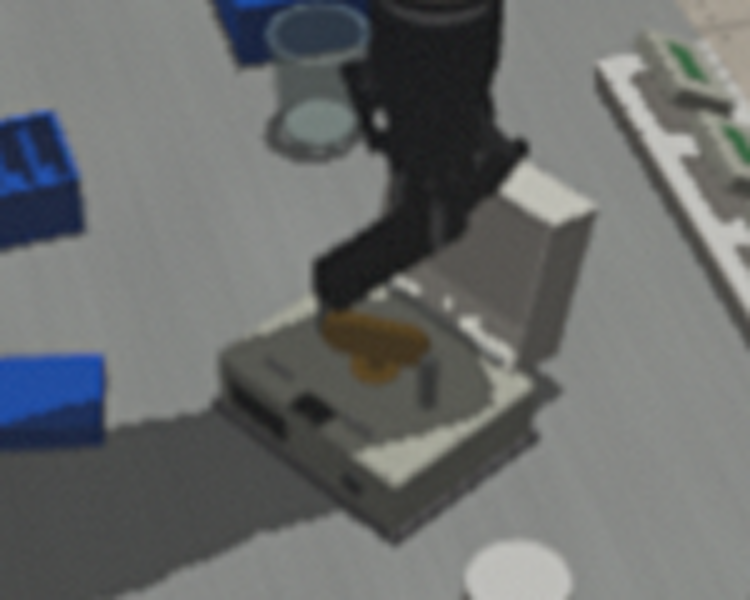

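The cover stands at roughly 1.75 rad and seems to be dropping back. The key bar runs from (330,322) to (425,345). I've used all ten pictures, so from here on I work from numbers.

Call:
{"op": "play_rows", "data": {
  "steps": "0 -0.5 0 0 0;0 0 0 0 0;0 0 0 0 0;0 0 0 0 0"
}}

```text
time_s: 20.92
tcp_pos: [0.6334, 0.1389, 0.1338]
eef_rot: [-0.241, 0.97, 0.0, 0.0]
ft_force: [-0.9, -0.1, -0.9]
gripper_width: 0.257
gripper_force: 100.0
```

```bash
cat >> h.py <<'E'
def edge(th,h=.487,n=(.541,.0895),r=.1103,f0=.073):
    u=np.array([np.cos(h),np.sin(h)]);hg=np.array(n)+.11*u
    return np.array([*(hg-r*np.cos(th+f0)*u),.05+r*np.sin(th+f0)])
E
python3 - <<'E'
from h import *
o=observe();print(o["ft_force"],o["tcp_pos"])
for n in("side","scene"):
    p=snap(n);print(n,mark_of("cover_edge",p)[:2],mark_of("hinge",p)[:1],mark_of("key_grip",p)[:1])
    for t in(1.6,1.8,2.0,2.2):print(t,proj(p,edge(t)).round(),proj(p,cov(t)).round().tolist())
E
```

```text
[-0.85665751 -0.05731512 -0.93301163] [0.63341072 0.13886649 0.13381925]
side [{'uv': [343.0, 144.8], 'confidence': 0.98}, {'uv': [382.0, 275.9], 'confidence': 0.63}] [{'uv': [324.6, 173.3], 'confidence': 0.69}] [{'uv': [316.2, 178.9], 'confidence': 0.52}]
1.6 [[331. 146.]] [[355.0, 151.0], [345.0, 157.0], [352.0, 178.0]]
1.8 [[335. 144.]] [[359.0, 151.0], [350.0, 155.0], [351.0, 180.0]]
2.0 [[340. 143.]] [[363.0, 152.0], [354.0, 153.0], [350.0, 183.0]]
2.2 [[344. 144.]] [[365.0, 154.0], [358.0, 153.0], [349.0, 185.0]]
scene [] [{'uv': [352.9, 240.3], 'confidence': 0.85}] [{'uv': [344.3, 222.0], 'confidence': 0.7}]
1.6 [[355. 212.]] [[333.0, 222.0], [330.0, 211.0], [331.0, 255.0]]
1.8 [[357. 218.]] [[334.0, 230.0], [332.0, 217.0], [331.0, 257.0]]
2.0 [[359. 225.]] [[335.0, 240.0], [333.0, 224.0], [331.0, 258.0]]
2.2 [[360. 234.]] [[336.0, 250.0], [334.0, 232.0], [330.0, 259.0]]
```

The cover edge is at (343,145), so the cover is fully back at about 2.2 rad. Next I put the bar back in its old, free place.

```bash
python3 - <<'E'
from h import *
plan([.478,-.287,.20],.487)
E
```

```text
shift cm [ 33.68 -30.35  -6.62] turn 0.0 or -3.141 head now -2.654 q6 -0.397 tcp [0.6335 0.1389 0.1338] z [ 0. -0. -1.] t 21.32
```

Call:
{"op": "play_rows", "data": {
  "steps": "0 2 0 -3 0;0 2 0 -3.6 0;0 3.7 -3.8 0 0;0 3.7 -3.8 0 0;0 3.7 -3.8 0 0;0 3.7 -3.8 0 0;0 3.7 -3.8 0 0;0 3.7 -3.8 0 0;0 3.7 -3.8 0 0;0 3.7 -3.7 0 0;0 0 0 0 0"
}}

```text
time_s: 22.7
tcp_pos: [0.4774, -0.2891, 0.1996]
eef_rot: [-0.239, 0.971, -0.0, -0.0]
ft_force: [0.3, 0.2, -1.9]
gripper_width: 0.259
gripper_force: 100.2
```

Call:
{"op": "play_rows", "data": {
  "steps": "0 0 0 5 0;0 0 0 5 0;0 0 0 5 0;0 0 0 2 0;0 0 0 0 0"
}}

```text
time_s: 23.32
tcp_pos: [0.4779, -0.285, 0.0288]
eef_rot: [-0.241, 0.97, 0.001, -0.001]
ft_force: [0.1, 0.6, -0.5]
gripper_width: 0.255
gripper_force: 100.1
```

Call:
{"op": "play_rows", "data": {
  "steps": "0 0 0 1 0;0 0 0 0.7 0;0 0 0 0.4 0;0 0 0 0 0"
}}

```text
time_s: 23.82
tcp_pos: [0.4784, -0.2861, 0.0087]
eef_rot: [-0.241, 0.97, 0.0, -0.0]
ft_force: [0.2, 0.2, -1.2]
gripper_width: 0.253
gripper_force: 100.1
```

Call:
{"op": "play_rows", "data": {
  "steps": "0.7 0 0 0 0;0.7 0 0 0 0;0.7 0 0 0 0;0.7 0 0 0 0;0.7 0 0 -2 0;0.7 0 0 -4 0;0.7 0 0 -5 0;0.7 0 0 -5 0;0.7 0 0 -1 0;0.7 0 0 0 0"
}}

```text
time_s: 25.08
tcp_pos: [0.4785, -0.2862, 0.1787]
eef_rot: [-0.241, 0.97, -0.0, 0.0]
ft_force: [0.1, -0.0, -1.3]
gripper_width: 0.7
gripper_force: 0.0
```

```bash
python3 - <<'E'
from h import *
np.set_printoptions(precision=4,suppress=True)
p=snap("wrist")
for t,z in[("pry_grip",.014),("pry_tip",.0145),("prybar",0)]:
    for m in mark_of(t,p)[:3]: print(t,m,atz(p,m["uv"],z))
h=.487;u=np.array([np.cos(h),np.sin(h)]);n=np.array([.541,.0895]);k=n+.055*u
print("key",k)
# view the key with it under the camera: camera 82mm along tool +x
v=np.array([-u[1],u[0]])
plan([*(k+.06*u),.25],h)
E
```

```text
pry_grip {'uv': [173.4, 284.0], 'confidence': 0.6} [ 0.6654 -0.3756  0.014 ]
pry_grip {'uv': [320.7, 179.0], 'confidence': 0.59} [ 0.4783 -0.2856  0.014 ]
pry_tip {'uv': [316.9, 231.8], 'confidence': 0.76} [ 0.5306 -0.2622  0.0145]
prybar {'uv': [191.7, 39.7], 'confidence': 0.92} [ 0.4193 -0.4526  0.    ]
prybar {'uv': [319.0, 175.9], 'confidence': 0.77} [ 0.4795 -0.2868  0.    ]
prybar {'uv': [178.8, 276.1], 'confidence': 0.62} [ 0.6636 -0.3757  0.    ]
key [0.5896 0.1152]
shift cm [-34.63  30.22  -7.23] turn 0.0 or -3.141 head now -2.654 q6 -1.172 tcp [ 0.4779 -0.2858  0.1774] z [-0.002  0.001 -1.   ] t 25.27
```

Call:
{"op": "play_rows", "data": {
  "steps": "0.7 -3.7 3.3 -0.8 0;0.7 -3.7 3.3 -0.8 0;0.7 -3.7 3.3 -0.8 0;0.7 -3.7 3.3 -0.8 0;0.7 -3.7 3.3 -0.8 0;0.7 -3.7 3.3 -0.8 0;0.7 -3.7 3.3 -0.8 0;0.7 -3.7 3.3 -0.8 0;0.7 -3.7 3.3 -0.8 0;0.7 -1.2 0.5 0 0;0.7 0 0 0 0;0.7 0 0 0 0"
}}

```text
time_s: 26.78
tcp_pos: [0.6415, 0.1411, 0.2503]
eef_rot: [-0.241, 0.971, -0.0, -0.001]
ft_force: [0.4, 0.0, -0.1]
gripper_width: 0.7
gripper_force: 0.0
```

```bash
cat > key.py <<'E'
from h import *
np.set_printoptions(precision=4,suppress=True)
def key(p):
    hsv=cv2.cvtColor(p["color"],cv2.COLOR_RGB2HSV)
    uv=proj(p,[.5896,.1152,.088])[0]
    m=((hsv[...,0]>8)&(hsv[...,0]<32)&(hsv[...,1]>110)).astype(np.uint8)
    yy,xx=np.mgrid[:400,:640];m[(xx-uv[0])**2+(yy-uv[1])**2>80**2]=0
    n,l,st,c=cv2.connectedComponentsWithStats(m);
    if n<2:return print("none",uv)
    k=1+np.argmax(st[1:,4]);ys,xs=np.nonzero(l==k)
    W=np.array([atz(p,(x,y),.088)[:2] for x,y in zip(xs,ys)]) 
    r=cv2.minAreaRect((W*1000).astype(np.float32));b=cv2.boxPoints(r)
    e=[b[1]-b[0],b[2]-b[1]];e=max(e,key=np.linalg.norm)
    print("proj",uv.round(1),"n",st[k],"centre@88",W.mean(0),"rect",np.round(r[0],1),np.round(r[1],1),"head",np.arctan2(e[1],e[0])%np.pi)
    return W
E
python3 - <<'E'
from key import *
o=observe();print(o["tcp_pos"],o["eef_rot"])
p=snap("wrist");key(p);print(mark_of("key_grip",p)[:2],mark_of("notch",p)[:1],[atz(p,m["uv"],.074) for m in mark_of("key_grip",p)[:2]])
q=snap("side");print(mark_of("cover_edge",q)[:1])
uv=proj(p,[.5896,.1152,.088])[0].astype(int)
x,y=np.clip(uv[0],60,579),np.clip(uv[1],60,339)
print(p["color"][y-40:y+41:10,x-50:x+51:10].tolist())
E
```

```text
[0.6415 0.1411 0.2503] [-0.2407  0.9706 -0.     -0.0005]
proj [321.5 119.6] n [ 290   99   63   40 1099] centre@88 [0.5884 0.1136] rect [588.8 113.1] [26.7 61.6] head 2.8171265
[{'uv': [321.8, 120.5], 'confidence': 0.67}] [{'uv': [321.8, 57.9], 'confidence': 0.69}] [array([0.5912, 0.1165, 0.074 ])]
[{'uv': [340.3, 148.3], 'confidence': 0.62}]
[[[103, 103, 96], [102, 102, 95], [101, 101, 94], [100, 101, 95], [100, 100, 94], [102, 102, 95], [102, 102, 95], [100, 99, 93], [101, 101, 94], [103, 103, 96], [101, 101, 95]], [[101, 100, 94], [101, 101, 94], [102, 102, 95], [101, 102, 95], [100, 101, 93], [103, 104, 97], [101, 101, 94], [101, 101, 94], [99, 100, 94], [102, 102, 95], [102, 102, 94]], [[98, 99, 92], [98, 99, 92], [101, 101, 94], [101, 100, 94], [101, 101, 94], [100, 100, 93], [102, 102, 96], [101, 101, 92], [95, 93, 82], [99, 100, 92], [102, 102, 95]], [[99, 100, 93], [97, 97, 91], [100, 100, 93], [100, 101, 93], [100, 78, 39], [102, 79, 41], [93, 73, 37], [105, 83, 42], [96, 84, 65], [99, 100, 93], [101, 101, 93]], [[81, 81, 81], [61, 62, 61], [100, 101, 93], [101, 101, 94], [85, 66, 35], [98, 77, 38], [98, 78, 39], [100, 100, 93], [101, 102, 95], [51, 52, 50], [86, 87, 87]], [[101, 102, 94], [100, 100, 92], [78, 70, 53], [96, 75, 39], [96, 76, 39], [100, 79, 41], [101, 96, 84], [100, 100, 93], [102, 102, 96], [101, 102, 95], [101, 102, 94]], [[99, 99, 91], [99, 99, 93], [92, 92, 83], [100, 101, 93], [99, 100, 93], [101, 101, 94], [99, 99, 92], [101, 101, 94], [101, 102, 96], [101, 102, 94], [100, 101, 94]], [[100, 101, 93], [101, 102, 94], [97, 98, 90], [99, 99, 93], [100, 100, 93], [100, 101, 94], [99, 99, 93], [100, 100, 93], [100, 100, 93], [102, 102, 95], [101, 101, 95]], [[98, 100, 93], [99, 100, 93], [96, 97, 91], [98, 98, 92], [100, 100, 94], [101, 101, 94], [98, 99, 93], [100, 101, 94], [101, 102, 94], [179, 180, 167], [109, 110, 103]]]
```

```bash
cat >> key.py <<'E'
def fit(p,c0=(.5896,.1152)):
    hsv=cv2.cvtColor(p["color"],cv2.COLOR_RGB2HSV);uv=proj(p,[*c0,.08])[0]
    m=((hsv[...,0]>8)&(hsv[...,0]<32)&(hsv[...,1]>90)).astype(np.uint8)
    yy,xx=np.mgrid[:400,:640];m[(xx-uv[0])**2+(yy-uv[1])**2>80**2]=0
    a=np.linspace(0,2*np.pi,24)
    def mask(x,y,h):
        out=np.zeros((400,640),np.uint8);d=np.array([np.cos(h),np.sin(h)])
        ring=np.c_[np.cos(a),np.sin(a)]
        st=np.vstack([.005*ring+.029*d,.005*ring-.029*d])+[x,y]
        B=np.vstack([np.c_[st,np.full(48,z)] for z in(.060,.088)])
        S=np.vstack([np.c_[.006*ring+[x,y],np.full(24,z)] for z in(.050,.06)])
        for Q in(B,S):cv2.fillConvexPoly(out,cv2.convexHull(np.round(proj(p,Q)*16).astype(np.int32)),1,shift=4)
        return out
    iou=lambda v:-(lambda k:(k&m).sum()/max((k|m).sum(),1))(mask(*v))
    best=min(((iou((*c0,h)),h) for h in np.arange(0,np.pi,.1)))
    from scipy.optimize import minimize
    r=minimize(iou,[*c0,best[1]],method="Nelder-Mead",options=dict(initial_simplex=np.array([[*c0,best[1]],[c0[0]+.004,c0[1],best[1]],[c0[0],c0[1]+.004,best[1]],[*c0,best[1]+.15]]),xatol=1e-4,fatol=1e-4))
    print("fit",r.x.round(4),"iou",-r.fun,"area",m.sum());return r.x
E
python3 - <<'E'
from key import *
p=snap("wrist");x=fit(p)
q=snap("scene");fit(q);r=snap("side");fit(r);print(mark_of("cover_edge",r)[:1])
h=x[2];plan([x[0],x[1],.14],h+np.pi/2)
plan([x[0],x[1],.14],h)
E
```

```text
fit [0.5893 0.1147 2.5382] iou 0.6534576534576535 area 1159
fit [0.5858 0.1136 2.6183] iou 0.784 area 217
fit [0.5865 0.1122 2.4507] iou 0.7573221757322176 area 194
[{'uv': [341.6, 144.9], 'confidence': 0.95}]
shift cm [ 5.93  0.03 11.08] turn -0.48 or 2.661 head now -2.655 q6 -0.393 tcp [0.6419 0.1421 0.2508] z [ 0. -0. -1.] t 27.27
shift cm [ 5.93  0.03 11.08] turn 1.09 or -2.051 head now -2.655 q6 -0.393 tcp [0.6419 0.1421 0.2508] z [ 0. -0. -1.] t 27.27
```

Call:
{"op": "play_rows", "data": {
  "steps": "0.4 1 0 0 0;0.4 2.5 0 0 0;0.4 2.4 0 0 0;0.4 0 0 0 -0.17;0.4 0 0 0 -0.17;0.4 0 0 0 -0.17;0.4 0 0 0 -0.17;0.4 0 0 0 -0.17;0.4 0 0 0 -0.17;0.4 0 0 0 -0.17;0.4 0 0 0 -0.17;0.4 0 0 0 -0.17",
  "force": 60
}}

```text
time_s: 28.78
tcp_pos: [0.5892, 0.1144, 0.2509]
eef_rot: [0.848, -0.531, 0.0, -0.0]
ft_force: [-0.3, 0.2, 0.7]
gripper_width: 0.398
gripper_force: 0.0
```

Call:
{"op": "play_rows", "data": {
  "steps": "0.4 0 0 0 -0.17;0.4 0 0 0 -0.17;0.4 0 0 0 -0.17;0.4 0 0 0 0;0.4 0 0 0 0"
}}

```text
time_s: 29.4
tcp_pos: [0.5895, 0.1145, 0.2508]
eef_rot: [0.953, -0.304, 0.0, -0.0]
ft_force: [-0.3, -0.5, 0.5]
gripper_width: 0.4
gripper_force: 0.0
```

```bash
python3 - <<'E'
from key import *
plan([.589,.1148,.10],2.53)
plan([.589,.1148,.058],2.53)
p=snap("wrist");fit(p,(.589,.1148))
E
```

```text
shift cm [-0.06  0.01 15.08] turn -0.007 or 3.135 head now -0.618 q6 -2.467 tcp [0.5895 0.1145 0.2508] z [ 0.  0. -1.] t 29.4
shift cm [-0.06  0.01 19.28] turn -0.007 or 3.135 head now -0.618 q6 -2.467 tcp [0.5895 0.1145 0.2508] z [ 0.  0. -1.] t 29.4
fit [0.59   0.1143 2.5465] iou 0.6062846580406654 area 965
```

Three estimates agree, so I descend over the key and watch the force.

Call:
{"op": "play_rows", "data": {
  "steps": "0.4 0 0 5 0;0.4 0 0 5 0;0.4 0 0 4 0;0.4 0 0 1 0;0.4 0 0 1 0;0.4 0 0 0 0"
}}

```text
time_s: 30.2
tcp_pos: [0.5902, 0.1146, 0.0914]
eef_rot: [0.953, -0.303, 0.0, -0.0]
ft_force: [-0.6, -0.2, 0.9]
gripper_width: 0.401
gripper_force: 0.0
```

Call:
{"op": "play_rows", "data": {
  "steps": "0.4 0 0 1 0;0.4 0 0 1 0;0.4 0 0 1 0;0.4 0 0 0.3 0;0.4 0 0 0 0"
}}

```text
time_s: 30.82
tcp_pos: [0.5897, 0.1146, 0.0576]
eef_rot: [0.953, -0.302, -0.0, 0.0]
ft_force: [-0.6, -1.1, 0.2]
gripper_width: 0.401
gripper_force: 0.0
```

Call:
{"op": "play_rows", "data": {
  "steps": "0 0 0 0 0;0 0 0 0 0;0 0 0 0 0;0 0 0 0 0"
}}

```text
time_s: 31.32
tcp_pos: [0.5904, 0.1152, 0.0583]
eef_rot: [0.953, -0.302, 0.001, -0.001]
ft_force: [2.4, 5.0, 1.5]
gripper_width: 0.104
gripper_force: 60.1
```

Call:
{"op": "play_rows", "data": {
  "steps": "0 0 0 0 0.15;0 0 0 0 0.15;0 0 0 0 0.15;0 0 0 0 0"
}}

```text
time_s: 31.82
tcp_pos: [0.5902, 0.115, 0.0583]
eef_rot: [0.862, -0.507, 0.0, -0.001]
ft_force: [1.5, 4.2, 3.9]
gripper_width: 0.109
gripper_force: 60.3
```

```bash
python3 - <<'E'
from key import *
o=observe();print(o["wrist_torque"],o["ft_force"],o["qpos"][5]);plan([.589,.1148,.058],2.53)
fit(snap("side"),(.587,.1125))
E
```

```text
[ 0.8142 -0.061  -0.0432] [1.521  4.1524 3.8962] -2.0216907026541797
shift cm [-0.04  0.12  0.03] turn -0.452 or 2.69 head now -1.063 q6 -2.022 tcp [0.5902 0.115  0.0583] z [ 0.001  0.001 -1.   ] t 31.82
fit [0.5845 0.1138 2.1866] iou 0.29767441860465116 area 73
```

Call:
{"op": "play_rows", "data": {
  "steps": "0 0 0 0 0.15;0 0 0 0 0.15;0 0 0 0 0.15;0 0 0 0 0.15;0 0 0 0 0.15;0 0 0 0 0.15;0 0 0 0 0.15;0 0 0 0 0.15;0 0 0 0 0.15;0 0 0 0 0.15;0 0 0 0 0"
}}

```text
time_s: 33.25
tcp_pos: [0.5892, 0.1153, 0.0582]
eef_rot: [-0.286, 0.958, 0.001, -0.0]
ft_force: [-4.2, 7.6, 8.6]
gripper_width: 0.103
gripper_force: 61.2
```

```bash
python3 - <<'E'
from key import *
o=observe();print(o["wrist_torque"],o["ft_force"],o["qpos"][5],o["gripper_width"])
E
```

```text
[ 1.2634  0.9613 -0.0018] [-4.2099  7.5965  8.6487] -0.522313228143378 0.10321137726517375
```

Call:
{"op": "play_rows", "data": {
  "steps": "0 0 0 0 0.15;0 0 0 0 0.15;0 0 0 0 0.15"
}}

```text
time_s: 33.62
tcp_pos: [0.5891, 0.1156, 0.0582]
eef_rot: [-0.063, 0.998, 0.001, -0.0]
ft_force: [-5.8, 7.8, 8.8]
gripper_width: 0.106
gripper_force: 61.5
```

```bash
python3 -c "
from h import *
o=observe();print(o['wrist_torque'],o['ft_force'],o['qpos'][5],o['effort'][5])"
```

```text
[1.74729591 1.07095897 0.10355465] [-5.79869263  7.81881249  8.82022923] -0.06982028405397674 -2.3843038827180862
```

Call:
{"op": "play_rows", "data": {
  "steps": "0 0 0 0 0.15;0 0 0 0 0.15"
}}

```text
time_s: 33.88
tcp_pos: [0.5891, 0.1158, 0.0582]
eef_rot: [0.086, 0.996, 0.001, -0.0]
ft_force: [-4.9, 9.9, 9.1]
gripper_width: 0.108
gripper_force: 61.5
```

```bash
python3 -c "
from h import *
o=observe();print(o['wrist_torque'],o['ft_force'],o['qpos'][5],o['effort'][5])"
```

```text
[2.1096684  1.03942251 0.11669026] [-4.86104594  9.8568787   9.05287672] 0.23019093770040927 -2.3791728168725967
```

Call:
{"op": "play_rows", "data": {
  "steps": "0 0 0 0 0.12;0 0 0 0 0.12"
}}

```text
time_s: 34.12
tcp_pos: [0.5891, 0.1159, 0.0584]
eef_rot: [0.203, 0.979, 0.001, -0.0]
ft_force: [-6.4, 6.9, 12.9]
gripper_width: 0.11
gripper_force: 179.0
```

```bash
python3 -c "
from h import *
o=observe();print(o['wrist_torque'],o['ft_force'],o['qpos'][5],o['effort'][5])"
```

```text
[1.49447015 1.2274444  4.26922783] [-6.36084443  6.92472949 12.91266828] 0.46582233251744937 2.3036451637744904
```

Call:
{"op": "play_rows", "data": {
  "steps": "0 0 0 0 0.12;0 0 0 0 0.12"
}}

```text
time_s: 34.38
tcp_pos: [0.5892, 0.1159, 0.0587]
eef_rot: [0.316, 0.949, 0.001, -0.0]
ft_force: [-7.1, 4.5, 16.8]
gripper_width: 0.111
gripper_force: 355.3
```

```bash
python3 -c "
from h import *
o=observe();print(o['wrist_torque'],o['ft_force'],o['qpos'][5],o['effort'][5])"
```

```text
[0.99112928 1.40913801 9.1798319 ] [-7.0652119   4.54973095 16.78855998] 0.7010515772187093 7.099529206752777
```

Call:
{"op": "play_rows", "data": {
  "steps": "0 0 0 0 -0.15;0 0 0 0 -0.15;0 0 0 0 0;0.4 0 0 0 0;0.4 0 0 0 0;0.4 0 0 0 0;0.4 0 0 0 0"
}}

```text
time_s: 35.25
tcp_pos: [0.5898, 0.1144, 0.0577]
eef_rot: [0.175, 0.984, -0.0, -0.0]
ft_force: [0.5, 0.0, 0.1]
gripper_width: 0.4
gripper_force: 0.0
```

Call:
{"op": "play_rows", "data": {
  "steps": "0.4 0 0 -2 0;0.4 0 0 -4 0;0.4 0 0 -5 0;0.4 0 0 -5 0;0.4 0 0 -3 0;0.4 0 0 0 0"
}}

```text
time_s: 36.0
tcp_pos: [0.5907, 0.1146, 0.2498]
eef_rot: [0.175, 0.984, 0.0, 0.002]
ft_force: [1.3, 0.7, -0.3]
gripper_width: 0.396
gripper_force: 0.0
```

```bash
python3 - <<'E'
from key import *
p=snap("wrist");fit(p,(.589,.1148));plan([.589,.1148,.058],2.53)
q=snap("scene");fit(q,(.586,.1136));r=snap("side");fit(r,(.5865,.1122));print(mark_of("cover_edge",r)[:1])
for t in("pry_grip","pry_tip"):print([(m["uv"],round(m["confidence"],2)) for m in mark_of(t,r)])
E
```

```text
fit [0.5892 0.1151 2.9957] iou 0.609009009009009 area 961
shift cm [ 0.14 -0.02 19.01] turn 0.259 or -2.883 head now 2.789 q6 0.409 tcp [0.5901 0.1146 0.2481] z [ 0.001 -0.    -1.   ] t 36.05
fit [0.5867 0.1141 3.0046] iou 0.7248677248677249 area 157
fit [0.5894 0.1106 0.102 ] iou 0.7370689655172413 area 185
[{'uv': [344.0, 144.3], 'confidence': 0.98}]
[([314.6, 308.0], 0.75), ([401.1, 317.6], 0.63), ([243.0, 331.9], 0.59), ([316.4, 380.6], 0.56)]
[([234.9, 354.9], 0.92), ([334.2, 296.6], 0.8), ([341.1, 376.9], 0.74), ([401.8, 296.7], 0.68), ([241.5, 151.5], 0.68)]
```

The key was turned about 2.7 rad and hit a hard stop. Its heading relative to the sampler fits 3.77 rad, which is fully wound. The cover is at about 2.2 rad and the bar lies on the bench, so I hand in.

```bash
python3 -c "
from rig import arm
print(arm.job_done())"
```

```text
the job is handed in; nothing more can be done
None
```

I handed the job in at about 36 s; no verdict came back. By my own measurements the cover is swung back to about 2.2 rad, the key is wound to its stop at about 3.8 rad, the pry bar lies on the bench, and nothing else on the bench was knowingly touched.

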